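Find the fully drilled slant bore with the gauge pin

ROBOT

A 6-joint arm with a two-finger parallel gripper is mounted at the origin on the work surface. World frame = base frame: x ahead of the robot, y to its left, z up, the work surface at z = 0. Lengths are in mm, angles in rad, forces in N, time in s.
With the tool pointing down it reaches from about 350 to 875 mm from the base axis. Payload 15.5 kg.
Tool frame: the origin (TCP) lies at the very end of the fingers, on their centre line; the grasp point (between the pads) lies 19 mm behind it (ctrl.hold_point_z is the distance from the TCP to the grasp point, in mm); z points along the fingers, y is the direction in which the jaws open and shut (so a half turn about z gives the same grasp; the last joint's range is limited). The gripper opens to 85 mm and grips with 20 to 120 N. Pads are 22 mm wide; open, the fingers measure 114 mm over their backs; the gripper's body (76 mm by 85 mm) begins 54 mm behind the grasp point. The pads swing forward as they close: fully open they stand 13 mm farther back than shut.
Start: joints at [-1.385, 0.494, 1.345, -0, 1.302, -0.096], TCP at [173.204, -600.522, 231.277] pointing down, gripper open.
Joint ranges: [-2.91, 2.91], [-0.82, 2.16], [0.22, 2.67], [-1.22, 4.37], [0.12, 2.79], [-3.08, 3.08]. Speed limits (rad/s): [1.89, 1.89, 2.57, 3.01, 3.01, 3.01].

INTERFACE

Orientations are given as a unit quaternion [w, x, y, z].
In Python, from bench import status, snapshot, ctrl gives the robot as it stands.
- The arm moves only by the tool play_rows, never from a script. Its argument "plan" is a list of rows, each a list of 2 entries, a list of its own where there are three numbers: the shift along the tool's x, y, z in m, then the turn about the tool's z in rad. In form: [[[dx, dy, dz], twist], ...]. A call has exactly 10 rows; each row shifts and turns the commanded pose from where the row before left it, along the tool's axes as they then stand; what a row does not reach is not made up. A row lasts 1/8 s, in which the tool goes at most 62.5 mm and 10.7 degrees, less where a joint would pass 70% of its speed; a pose out of reach is approached as far as the arm can. A call with a gripper value outside its range is refused whole. "gripper" is the opening in per cent of the stroke, from 0 (shut) to 100 (fully open), set as the call begins (left out, the last holds). The fingers move at their own pace and stop on an object; "grip_force" is the grip in N (left out, the last holds). Time passes only in rows, so rows that do not move let the fingers close, or fill a call up. It gives the time, the measured TCP pose, the force and the opening at its end, in the units of the state.
- status.read_state(): the state, without advancing time (a new reading comes with each control period).
- snapshot(name): name is "scene" or "top" or "wrist"; returns a dict with "color" (384x512x3 uint8, red, green, blue), "fx", "fy", "cx", "cy" (pixels), "R" (3x3) and "t" (3): a world point X has camera coordinates R X + t. Camera axes: x right, y down, z forward; pixel columns grow to the right and rows downward; lengths in mm; the calibration is good to about 2 mm. A picture is of the moment at which its call begins. There is no depth.
- ctrl.finish_job(): hands the job in, once; it reports no verdict.
The state is a dict: "time_s": time; "joints": joint angles; "dq": joint speeds; "joint_efforts": joint torques, N m; "ee_pos": TCP position; "tcp_rot": TCP orientation; "contact_force": force on the tool from outside, world axes, zero at the start; "torque": the same for the moment, N m; "finger_gap": finger opening in mm.
Only numpy, scipy, OpenCV 4.12 (cv2) and the standard library are available. Lean on these libraries where they do the work, as an engineer would, in place of code of your own. Each camera call takes 0.05 s, during which the arm holds its last target. There are 200 camera calls.

TASK

One of the three slanted bores in the steel casting has been drilled to full depth; the other two stop short, and from outside you cannot tell which is which. Take the gauge pin out of its wooden stand, probe the bores with it until you find the deep one, and leave the pin standing in that bore, fully home with its collar down on the casting's face, let go and at rest. Leave the bottle, the tin and the screwdriver where they are.

Things in the scene. Friction and masses are not known exactly. Their poses are not given: they have to be found in the camera images.
- pin_grip (a point): Gauge pin, loose, about 0.12 kg, upright in the stand at the start: a round aluminium handle 20 mm in diameter and 60 mm long, below it a steel collar 28 mm in diameter and 6 mm thick, below that a steel shaft 12 mm in diameter and 60 mm long with a 1.5 mm chamfer (2.5 mm long) at its flat end. 126 mm long in all. This point is the middle of the handle, 36 mm above the collar's underside; its z axis runs along the pin, from tip to handle. The pin is round about z.
- pin_collar (a point): Centre of the underside of the pin's collar (where the shaft begins), 36 mm below the middle of the handle. z along the pin towards the handle.
- pin_tip (a point): Centre of the flat lower end of the pin's shaft, 60 mm below the collar's underside. z along the pin towards the handle.
- stand: Fixed wooden block 90 x 90 mm, 75 mm high, with one upright 16 mm hole in its middle in which the pin stands, the collar on the block's top. Origin at the centre of its underside.
- casting: Fixed dark steel base plate 150 (x) x 200 (y) x 12 mm carrying an inclined steel block 70 x 160 x 75 mm, up to 115 mm high. Origin at the centre of the plate's underside. The bores are in the block's upper face, in a level row along y, 50 mm apart, and lean 29 degrees from vertical, opening towards the casting's +x side (away from the robot, give or take 26 degrees); the middle mouth is 36 mm towards +x and 95 mm above the origin.
- port_left (a point): Centre of the mouth of the bore at the casting's +y end, in the plane of the block's upper face. Its z axis is the bore's axis and points out of the bore (29 degrees from vertical); its y axis is level, along the row. Bore 14 mm in diameter with a 2 mm chamfer. A hidden obstruction stops the pin's tip 32 mm below the mouth in two of the three bores; the third, which differs from run to run, is 64 mm deep and takes the whole shaft.
- port_mid (a point): The same for the middle bore. In every bore the pin may rub on the wall with some 5 to 10 N on its way down without having reached a bottom.
- port_right (a point): The same for the bore at the casting's -y end.
- bottle_mid (a point): Bystander: upright white plastic bottle, 60 mm in diameter, 130 mm high; its middle.
- tin_mid (a point): Bystander: upright plain metal tin, 72 mm in diameter, 80 mm high; its middle.
- driver_grip (a point): Bystander: screwdriver lying on the bench, about 200 mm long, no thicker than 35 mm; its handle.
Not all that is in view belongs to the job. Of the things like the part that bears pin_grip, leave any that is blue or purple; of the rest the larger one is meant.

How it is judged (in metres and radians):
On the way:
1. the pin has been lifted clear of its stand (height (world z) of pin_tip above 0.085 m), for 0.1 s.
At the end, for the whole second after the job is handed in: The pin is let go and at rest in the one deep bore: the collar's underside within 4 mm of the bore's mouth along its axis and within 6 mm of it in all, the pin within 0.12 rad of the bore's axis, tip downward. Bottle, tin and screwdriver have not been moved more than 30 mm (((z of pin_collar in the frame of port_left below 0.004 m and distance between pin_collar and port_left below 0.006 m and angle between the z axis of pin_tip and the z axis of port_left, either way round below 0.12 rad and z of pin_tip in the frame of port_left below -0.05 m) or (z of pin_collar in the frame of port_mid below 0.004 m and distance between pin_collar and port_mid below 0.006 m and angle between the z axis of pin_tip and the z axis of port_mid, either way round below 0.12 rad and z of pin_tip in the frame of port_mid below -0.05 m) or (z of pin_collar in the frame of port_right below 0.004 m and distance between pin_collar and port_right below 0.006 m and angle between the z axis of pin_tip and the z axis of port_right, either way round below 0.12 rad and z of pin_tip in the frame of port_right below -0.05 m)) and linear speed of pin below 0.02 m/s and contact force between the fingers and pin below 0.1 N); the robot touches nothing.
It fails at once if the bottle was moved more than 30 mm (distance of bottle_mid from where it was at the start of the episode above 0.03 m).
It fails at once if the tin was moved more than 30 mm (distance of tin_mid from where it was at the start of the episode above 0.03 m).
It fails at once if the screwdriver was moved more than 30 mm (distance of driver_grip from where it was at the start of the episode above 0.03 m).
It also fails if it takes over 72 s, if anything falls off the work surface, if the arm or the gripper's body presses on something with over 40 N, if the wrist force passes 120 N, or if a joint passes its speed limit or range.

## Working session

There is one attempt and no reset: what is moved stays moved. The work goes in short steps, Python scripts to look and compute and a tool call to move; the robot and the scene stay as the last step left them, time stands still between calls to the robot, and variables do not carry over. Pictures are saved under pics/ and viewed, about 8 in all and at most 12, crops included, and the job is handed in when it is done.

Besides the shell and the picture viewer there is one more tool, called after "Request:" as name(argument=value, ...) on one line, values as JSON. play_rows: Moves the arm, as the interface text tells. Its arguments: {"type":"object","properties":{"plan":{"type":"array"},"gripper":{"type":"number"},"grip_force":{"type":"number"}},"required":["plan"]}

```bash
ls; mkdir -p pics; python3 - <<'E'
from bench import status,snapshot,ctrl
import cv2,json,numpy as np,pickle
s=status.read_state();print(s, ctrl.hold_point_z)
d={n:snapshot(n) for n in("scene","top","wrist")}
pickle.dump(d,open("d0.pkl","wb"))
for n in d:
  print(n,d[n]["fx"],d[n]["cx"],d[n]["cy"],np.round(d[n]["R"],3).tolist(),np.round(d[n]["t"],1))
  cv2.imwrite(f"pics/{n}0.png",d[n]["color"][:,:,::-1])
im=np.hstack([d[n]["color"][:,:,::-1] for n in("scene","top")])
E
```

```text
pics
{'time_s': 0.0, 'joints': array([-1.38550913e+00,  4.94170154e-01,  1.34611763e+00,  3.84284354e-06,
        1.30249286e+00, -9.55154223e-02]), 'dq': array([-0.00028064,  0.00016251, -0.00150902,  0.00018332, -0.00013717,
       -0.00044764]), 'joint_efforts': array([-1.93281798e-03, -8.82163525e+01, -3.83875716e+01, -4.04624125e-04,
        9.94294795e-03, -3.85219460e-05]), 'ee_pos': array([ 173.13463195, -600.17704587,  230.7129267 ]), 'tcp_rot': array([-5.93477825e-04,  9.90159813e-01,  1.39939956e-01, -2.48024413e-05]), 'contact_force': array([ 0.06169536, -0.0630519 ,  0.98009143]), 'torque': array([-0.07157167,  0.02232067, -0.03268589]), 'finger_gap': 85.39345350371029} 18.700000000000003
scene 350.54751192086275 250.2666464010552 204.40191969707965 [[-0.598, 0.801, 0.014], [0.4, 0.314, -0.861], [-0.694, -0.509, -0.509]] [ 352.6 -156.2 1398.3]
top 369.5904696888328 253.9085384473051 192.04892031086362 [[-0.024, -1.0, 0.002], [-0.996, 0.024, -0.086], [0.086, -0.004, -0.996]] [  27.9  630.2 1087.8]
wrist 288.5726306027107 256.2024817694857 197.96215725709015 [[0.278, -0.961, -0.001], [-0.92, -0.266, 0.289], [-0.278, -0.079, -0.957]] [-623.5  -38.7  380.1]
```

View pics/scene0.png

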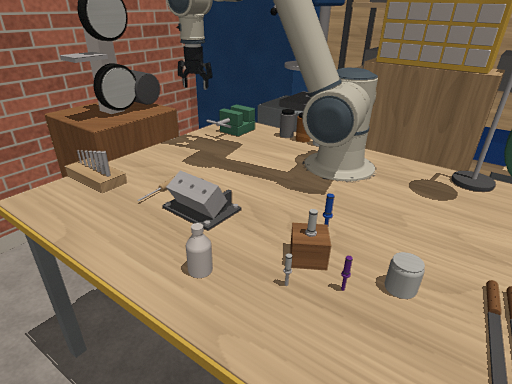

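View pics/top0.png

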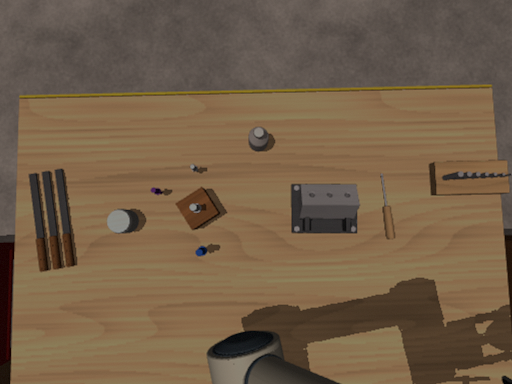

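Pin candidates (scene view) are the grey pin in the stand (312,222), a small grey pin (288,268), a blue one (328,208) and a purple one (347,272). Blue and purple are excluded. Of the two greys, the one in the stand should be the larger, so I'll check that in a crop.

```bash
python3 - <<'E'
import cv2,numpy as np,pickle
d=pickle.load(open("d0.pkl","rb"))
S=d["scene"]["color"][:,:,::-1];T=d["top"]["color"][:,:,::-1]
def c(im,x,y,w,h): return cv2.resize(im[y:y+h,x:x+w],(400,300),interpolation=cv2.INTER_CUBIC)
o=np.vstack([np.hstack([c(S,260,195,108,81),c(S,150,160,100,75)]),np.hstack([c(T,160,165,80,60),c(T,280,170,92,69)])])
cv2.imwrite("pics/crop0.png",o)
E
```

```text
(no output)
```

View pics/crop0.png

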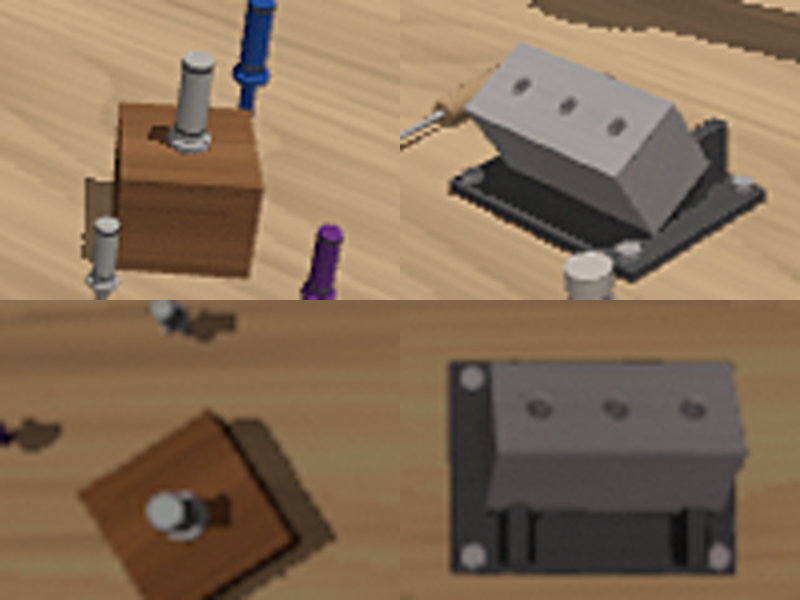

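```bash
cat > h.py <<'E'
import numpy as np
from scipy.spatial.transform import Rotation as Ro
def ray(d,p):
    R=np.array(d["R"]);t=np.array(d["t"]);C=-R.T@t
    v=R.T@np.array([(p[0]-d["cx"])/d["fx"],(p[1]-d["cy"])/d["fy"],1]);return C,v/np.linalg.norm(v)
def plane(d,p,z):
    C,v=ray(d,p);return C+v*(z-C[2])/v[2]
def tri(*obs):
    A=np.zeros((3,3));b=np.zeros(3);L=[ray(d,p) for d,p in obs]
    for C,v in L: M=np.eye(3)-np.outer(v,v);A+=M;b+=M@C
    X=np.linalg.solve(A,b);return X,[round(np.linalg.norm((np.eye(3)-np.outer(v,v))@(X-C)),1) for C,v in L]
def proj(d,X):
    c=np.array(d["R"])@X+d["t"];return c[0]/c[2]*d["fx"]+d["cx"],c[1]/c[2]*d["fy"]+d["cy"]
def totool(s,dX):  # world shift -> tool axes
    q=s["tcp_rot"];return Ro.from_quat([q[1],q[2],q[3],q[0]]).inv().apply(dX)
E
python3 - <<'E'
from h import *;import pickle
np.set_printoptions(precision=1,suppress=True)
d=pickle.load(open("d0.pkl","rb"));S,T=d["scene"],d["top"]
m=[]
for a,b in zip([(180.5,181.5),(192,186.3),(204.3,191.5)],[(347.4,195.3),(329.7,195.3),(312.2,195.3)]):
    X,e=tri((S,a),(T,b));m.append(X);print(X,e,plane(T,b,95),plane(S,a,95))
print("row",np.degrees(np.arctan2(*(m[2]-m[0])[[1,0]])))
c=[plane(T,(280+x/4.348,170+(y-300)/4.348),12) for x,y in((450,360),(450,573),(735,573))]
print("plate",c,np.degrees(np.arctan2(*(c[0]-c[1])[[1,0]])))
a,b=(313.2,211.2),(192.6,207.4)
print("pintop",tri((S,a),(T,b)),plane(T,b,141),plane(S,a,141))
E
```

```text
[ 608.8 -251.6   90.4] [np.float64(1.2), np.float64(1.2)] [ 609.3 -251.4   95. ] [ 614.4 -243.3   95. ]
[ 610.2 -201.4   90.9] [np.float64(1.0), np.float64(1.0)] [ 610.5 -201.3   95. ] [ 615.2 -194.6   95. ]
[ 611.2 -151.5   90.7] [np.float64(1.2), np.float64(1.2)] [ 611.7 -151.7   95. ] [ 616.4 -144.7   95. ]
row 88.60342192387039
plate [array([ 647.9, -385.1,   12. ]), array([ 498.7, -377. ,   12. ]), array([ 493.9, -575.9,   12. ])] -3.1087182111633362
pintop (array([583.7, 179.9, 136.8]), [np.float64(0.3), np.float64(0.3)]) [583.3 179.5 141. ] [590.2 182.5 141. ]
```

The pin in the stand is clearly the larger grey one: handle top at world (584,180), scene pixel (313,211). The mouths are at about (609,-251), (610.5,-201) and (611.5,-151), with casting yaw about -1.5°.

Request:
play_rows(plan=[[[0.0305,-0.0318,0.001],0],[[0.0305,-0.0318,0.001],0],[[0.0305,-0.0318,0.001],0],[[0.0305,-0.0318,0.001],0],[[0.0305,-0.0318,0.001],0],[[0.0305,-0.0318,0.001],0],[[0.0305,-0.0318,0.001],0],[[0.0305,-0.0318,0.001],0],[[0.0305,-0.0318,0.001],0],[[0.0305,-0.0318,0.001],0]], gripper=100, grip_force=25)

```text
time_s: 1.4
ee_pos: [378.6, -209.1, 221.3]
tcp_rot: [0.0, 0.99, 0.14, 0.0]
contact_force: [0.2, -0.4, 0.2]
finger_gap: 85.3
```

Request:
play_rows(plan=[[[0.0305,-0.0318,0.001],0],[[0.0305,-0.0318,0.001],0],[[0.0305,-0.0318,0.001],0],[[0.0305,-0.0318,0.001],0],[[0.0305,-0.0318,0.001],0],[[0.0305,-0.0318,0.001],0],[[0.0305,-0.0318,0.001],0],[[0.0305,-0.0318,0.001],0],[[0.0305,-0.0318,0.001],0],[[0.0305,-0.0318,0.001],0]])

```text
time_s: 2.65
ee_pos: [583.5, 181.0, 211.0]
tcp_rot: [0.0, 0.99, 0.14, -0.0]
contact_force: [0.9, -0.5, -0.6]
finger_gap: 85.6
```

Request:
play_rows(plan=[[[0,0,0],0.052],[[0,0,0],0.052],[[0,0,0],0.052],[[0,0,0],0.051],[[0,0,0],0.051],[[0,0,0],0.051],[[0,0,0],0],[[0,0,0],0],[[0,0,0],0],[[0,0,0],0]])

```text
time_s: 3.9
ee_pos: [583.1, 179.6, 211.3]
tcp_rot: [-0.0, 1.0, -0.014, -0.0]
contact_force: [-0.4, 0.5, 0.3]
finger_gap: 85.7
```

```bash
python3 - <<'E'
from bench import status,snapshot
from h import *;import cv2
np.set_printoptions(precision=3,suppress=True)
s=status.read_state();print(s["time_s"],s["ee_pos"],s["tcp_rot"],s["contact_force"])
W=snapshot("wrist");im=W["color"][:,:,::-1].copy()
print(proj(W,np.array([584,180,141])),proj(W,np.array([584,180,75])))
cv2.imwrite("pics/w1.png",im)
E
```

```text
3.9 [583.057 179.608 211.264] [-0.     1.    -0.014 -0.   ] [-0.372  0.541  0.328]
(np.float64(256.6428548169922), np.float64(207.07350830087776)) (np.float64(256.5571711850367), np.float64(186.02722883648477))
```

View pics/w1.png

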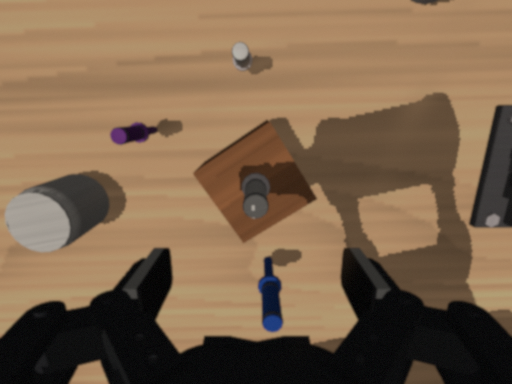

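The handle top is at (256,206), which matches the prediction of (257,207). Descending to grip 44 mm above the collar's underside.

Request:
play_rows(plan=[[[0,0,0.016],0],[[0,0,0.016],0],[[0,0,0.016],0],[[0,0,0.016],0],[[0,0,0.016],0],[[0,0,0.016],0],[[0,0,0.015],0],[[0,0,0],0],[[0,0,0],0],[[0,0,0],0]])

```text
time_s: 5.2
ee_pos: [583.5, 179.7, 100.9]
tcp_rot: [-0.0, 1.0, -0.014, 0.001]
contact_force: [0.1, 0.4, -0.3]
finger_gap: 85.2
```

Request:
play_rows(plan=[[[0,0,0],0],[[0,0,0],0],[[0,0,0],0],[[0,0,0],0],[[0,0,0],0],[[0,0,0],0],[[0,0,0],0],[[0,0,0],0],[[0,0,0],0],[[0,0,0],0]], gripper=0, grip_force=25)

```text
time_s: 6.45
ee_pos: [583.1, 179.6, 100.3]
tcp_rot: [-0.0, 1.0, -0.014, 0.0]
contact_force: [-0.0, 0.3, 1.1]
finger_gap: 18.9
```

Request:
play_rows(plan=[[[0,0,-0.0065],0],[[0,0,-0.0065],0],[[0,0,-0.0065],0],[[0,0,-0.0065],0],[[0,0,-0.0065],0],[[0,0,-0.0065],0],[[0,0,-0.0065],0],[[0,0,-0.0065],0],[[0,0,0],0],[[0,0,0],0]])

```text
time_s: 7.7
ee_pos: [583.0, 179.6, 152.1]
tcp_rot: [0.0, 1.0, -0.014, -0.0]
contact_force: [-0.1, -0.5, -2.2]
finger_gap: 19.0
```

Request:
play_rows(plan=[[[0.0047,0,0.0001],0],[[0.0047,0,0.0001],0],[[0.0047,0,0.0001],0],[[0.0047,0,0.0001],0],[[0.0041,0,0.0008],0],[[0.0041,0,0.0008],0],[[0.0041,0,0.0008],0],[[0.0041,0,0.0008],0],[[0,0,0],0],[[0,0,0],0]])

```text
time_s: 8.95
ee_pos: [618.3, 178.6, 148.7]
tcp_rot: [-0.0, 1.0, -0.014, 0.0]
contact_force: [-1.5, 1.5, -1.1]
finger_gap: 19.4
```

```bash
python3 - <<'E'
from bench import status,snapshot
from h import *;import cv2
np.set_printoptions(precision=3,suppress=True)
s=status.read_state();print(s["time_s"],s["ee_pos"],s["contact_force"],s["torque"])
a=snapshot("scene")["color"][:,:,::-1];w=snapshot("wrist")["color"][:,:,::-1]
cv2.imwrite("pics/p2.png",np.hstack([cv2.resize(a[165:265,250:360],(396,360),interpolation=2),cv2.resize(w[100:340,140:380],(360,360),interpolation=2)]))
E
```

```text
8.95 [618.329 178.604 148.704] [-1.5    1.485 -1.104] [ 0.247  0.446 -0.042]
```

View pics/p2.png

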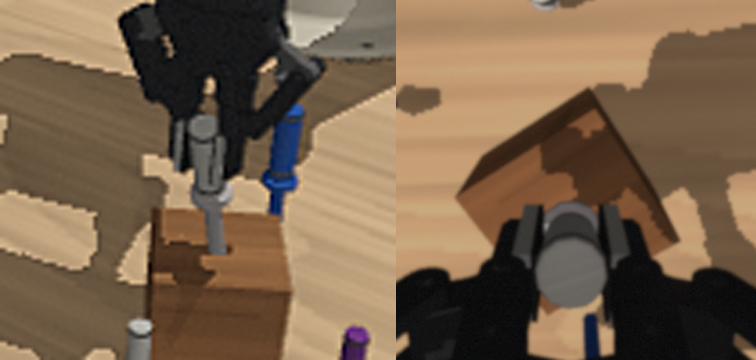

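The pin is pivoting in the pads as planned: its shaft leans on the hole's rim and its handle tips away from the robot. Completing the tilt, then lifting clear.

Request:
play_rows(plan=[[[0.0039,0,0.0015],0],[[0.0039,0,0.0015],0],[[0.0039,0,0.0015],0],[[0.0039,0,0.0015],0],[[0,0,0],0],[[0,0,0],0],[[-0.001,0,-0.008],0],[[-0.003,0,-0.02],0],[[-0.003,0,-0.03],0],[[0,0,-0.03],0]])

```text
time_s: 10.3
ee_pos: [626.7, 178.4, 233.2]
tcp_rot: [-0.0, 1.0, -0.014, 0.001]
contact_force: [0.5, -0.6, -1.6]
finger_gap: 19.5
```

Request:
play_rows(plan=[[[0,0,0],0],[[0,0,0],0],[[0,0,0],0],[[0,0,0],0],[[0,0,0],0],[[0,0,0],0],[[0,0,0],0],[[0,0,0],0],[[0,0,0],0],[[0,0,0],0]], grip_force=35)

```text
time_s: 11.55
ee_pos: [626.9, 178.4, 230.7]
tcp_rot: [0.0, 1.0, -0.014, 0.0]
contact_force: [-0.5, -0.5, -1.5]
finger_gap: 19.1
```

```bash
python3 - <<'E'
from bench import status,snapshot
from h import *;import cv2,pickle
np.set_printoptions(precision=3,suppress=True)
s=status.read_state();print(s["time_s"],s["ee_pos"],s["contact_force"],s["torque"])
d={n:snapshot(n) for n in("scene","wrist")};pickle.dump(d,open("d3.pkl","wb"))
S=d["scene"];g=s["ee_pos"]+[0,0,18.7]
for th in(20,25,29,33):
    u=np.array([np.sin(np.radians(th)),0,np.cos(np.radians(th))])
    print(th,[np.round(proj(S,g+u*k),1) for k in(22,-104)],[np.round(proj(d["wrist"],g+u*k),1) for k in(22,-104)])
a=S["color"][:,:,::-1];w=d["wrist"]["color"][:,:,::-1]
u,v=map(int,proj(S,g-[0,0,40])); print(u-45,v-50)
cv2.imwrite("pics/p3.png",np.hstack([cv2.resize(a[v-50:v+50,u-45:u+45],(450,500),interpolation=2),cv2.resize(w[180:380,190:330],(350,500),interpolation=2)]))
E
```

```text
11.55 [626.861 178.369 230.701] [-0.515 -0.515 -1.484] [0.008 0.01  0.02 ]
20 [array([307.9, 166.6]), array([311.9, 206.9])] [array([257.5, 276.9]), array([258.3, 244.6])]
25 [array([307.5, 167.2]), array([313.7, 204.2])] [array([257.4, 272.2]), array([258.5, 255.5])]
29 [array([307.1, 167.7]), array([315.2, 201.9])] [array([257.3, 268.4]), array([258.8, 264.3])]
33 [array([306.8, 168.2]), array([316.6, 199.5])] [array([257.2, 264.5]), array([259. , 273.2])]
261 140
```

View pics/p3.png

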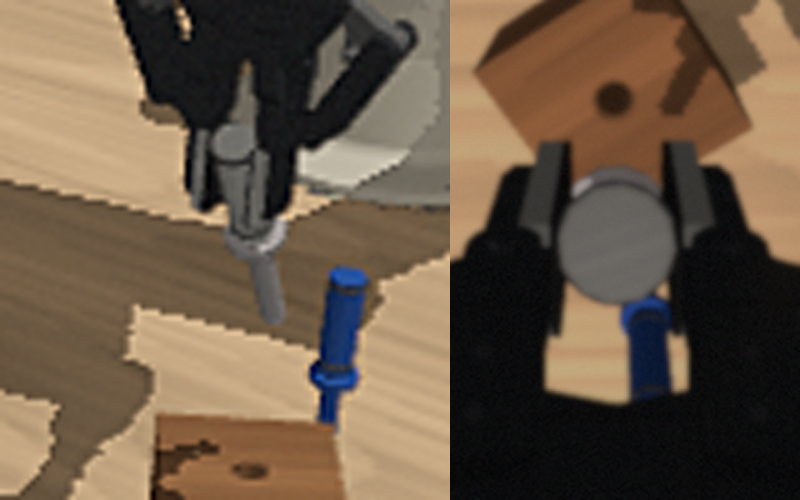

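```bash
python3 - <<'E'
from h import *;import pickle
d=pickle.load(open("d3.pkl","rb"));W=d["wrist"];S=d["scene"];R=np.array(W["R"])
print(np.round(-R.T@W["t"],1),np.round(R[2],2))
g=np.array([626.9,178.4,249.4]);a=np.linspace(0,6.28,60)
def ring(c,u,r):
    e1=np.array([u[2],0,-u[0]]);e2=np.array([0,1,0])
    return np.array([proj(W,c+r*(np.cos(t)*e1+np.sin(t)*e2)) for t in a])
for th in(18,22,26,30):
  for k in(0,4):
    t=np.radians(th);u=np.array([np.sin(t),0,np.cos(t)])
    top=ring(g+u*(22+k),u,10);c1=ring(g+u*(k-38),u,14);c2=ring(g+u*(k-44),u,14)
    print(th,k,"top rows",top[:,1].min().round(),top[:,1].max().round(),"w",np.ptp(top[:,0]).round(),"collar",min(c1[:,1].min(),c2[:,1].min()).round(1),"w",np.ptp(c1[:,0]).round())
E
```

```text
[699.7 177.1 374.2] [-0.29  0.01 -0.96]
18 0 top rows 254.0 303.0 w 49.0 collar 230.1 w 45.0
18 4 top rows 256.0 307.0 w 50.0 collar 230.7 w 46.0
22 0 top rows 250.0 300.0 w 49.0 collar 234.8 w 45.0
22 4 top rows 251.0 303.0 w 50.0 collar 235.1 w 46.0
26 0 top rows 247.0 296.0 w 49.0 collar 239.5 w 45.0
26 4 top rows 247.0 298.0 w 50.0 collar 239.3 w 46.0
30 0 top rows 243.0 293.0 w 48.0 collar 243.8 w 46.0
30 4 top rows 242.0 294.0 w 50.0 collar 243.3 w 47.0
```

Tilt reads about 27° (29° wanted), which is enough because the pin can still pivot in the pads. Moving above the casting to check the bore mouths with the wrist camera.

Request:
play_rows(plan=[[[0.0039,0.03,-0.0015],0],[[0.0039,0.04,-0.0015],0],[[0.0039,0.042,-0.0015],0],[[0.0039,0.042,-0.0015],0],[[0.0039,0.042,-0.0015],0],[[0.0039,0.042,-0.0015],0],[[0.0039,0.042,-0.0015],0],[[0.0039,0.04,-0.0015],0],[[0.0039,0.038,-0.0015],0],[[0.0039,0.02,-0.0015],0]])

```text
time_s: 12.9
ee_pos: [655.1, -202.4, 245.7]
tcp_rot: [0.0, 1.0, -0.015, 0.0]
contact_force: [0.9, 1.2, -1.3]
finger_gap: 19.3
```

```bash
python3 - <<'E'
from bench import status,snapshot
from h import *;import cv2,pickle
np.set_printoptions(precision=2,suppress=True)
o=pickle.load(open("d3.pkl","rb"));print("stand hole",plane(o["wrist"],(254.8,220),75))
import time
s=status.read_state();print(s["time_s"],s["ee_pos"],s["dq"])
d={n:snapshot(n) for n in("scene","wrist")};pickle.dump((s,d),open("d4.pkl","wb"))
w=d["wrist"]["color"][:,:,::-1]; a=d["scene"]["color"][:,:,::-1]
cv2.imwrite("pics/p4.png",np.hstack([cv2.resize(w[120:320,96:416],(480,300),interpolation=2),cv2.resize(a[110:210,140:240],(300,300),interpolation=2)]))
for y in(-251.4,-201.4,-151.4): print(proj(d["wrist"],np.array([610.5,y,95])))
E
```

```text
stand hole [584.02 181.89  75.  ]
12.9 [ 655.11 -202.42  245.67] [-0.18  0.09 -0.21  0.01  0.12 -0.19]
(np.float64(301.26681246974016), np.float64(222.27592146024597))
(np.float64(255.54821513278313), np.float64(223.54634613925802))
(np.float64(209.94196688059944), np.float64(224.81364887100406))
```

View pics/p4.png

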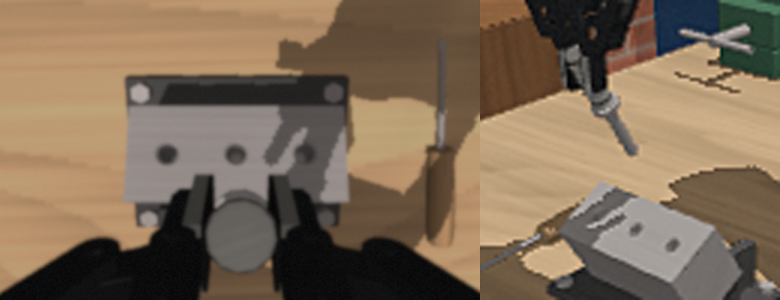

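```bash
python3 - <<'E'
from h import *;import pickle,cv2
np.set_printoptions(precision=1,suppress=True)
s,d=pickle.load(open("d4.pkl","rb"));S=d["scene"]
a=S["color"]
g=s["ee_pos"]+[0,0,18.7]
def py(p,y):
    C,v=ray(S,p);return C+v*(y-C[1])/v[1]
print("tip",py((190.7,160.7),g[1]+1)-g)
for th in(25,27,29,31):
    t=np.radians(th);u=np.array([np.sin(t),-.023*np.sin(t),np.cos(t)])
    print(th,-104*u,proj(S,g-104*u),proj(S,g-41*u))
# bores as seen by scene camera for bias: (192,186.3)
print(proj(S,np.array([610.7,-201,95])))
# fine tip crop
c=cv2.resize(a[130:195,165:230,::-1],(520,520),interpolation=2);cv2.imwrite("pics/p5.png",c)
E
```

```text
tip [-49.1   1.  -93.6]
25 [-44.    1.  -94.3] (np.float64(189.42237146224716), np.float64(161.47914458204087)) (np.float64(180.57208049074978), np.float64(144.9446346132034))
27 [-47.2   1.1 -92.7] (np.float64(190.22846949902635), np.float64(160.60255217386282)) (np.float64(180.91130781112255), np.float64(144.59124173231658))
29 [-50.4   1.2 -91. ] (np.float64(191.01453673738212), np.float64(159.69777809434382)) (np.float64(181.24238735300543), np.float64(144.2249183326081))
31 [-53.6   1.2 -89.1] (np.float64(191.7799284334358), np.float64(158.76576868897243)) (np.float64(181.56496996405332), np.float64(143.84608703216088))
(np.float64(191.53219448947598), np.float64(185.10464534194352))
```

View pics/p5.png

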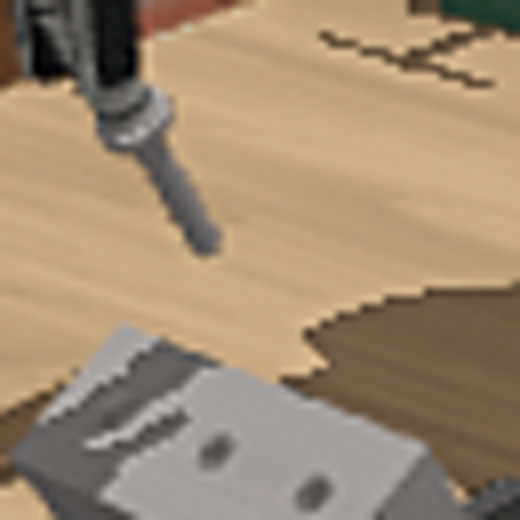

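Tip pixel is (190.5,160), the mid mouth is at (192,186.3) and the left mouth at (204.4,191.6), which fits a pin tilt of about 28°. Approaching the mid bore to about 12 mm out along its axis.

Request:
play_rows(plan=[[[0.0015,0,0.01],0],[[0.0015,0,0.01],0],[[0.0015,0,0.01],0],[[0.0015,0,0.01],0],[[0.0015,0,0.01],0],[[0.0015,0,0.01],0],[[0.0015,0,0.007],0],[[0,0,0],0],[[0,0,0],0],[[0,0,0],0]])

```text
time_s: 14.25
ee_pos: [665.8, -201.0, 179.1]
tcp_rot: [0.0, 1.0, -0.014, 0.0]
contact_force: [0.4, 0.6, -1.0]
finger_gap: 19.2
```

```bash
python3 - <<'E'
from bench import status,snapshot
from h import *;import cv2
np.set_printoptions(precision=2,suppress=True)
s=status.read_state();print(s["time_s"],s["ee_pos"],s["contact_force"])
S=snapshot("scene");a=S["color"][:,:,::-1]
cv2.imwrite("pics/p6.png",cv2.resize(a[155:205,170:220],(600,600),interpolation=2))
print(proj(S,np.array([610.7,-201,95])+12*np.array([.485,-.01,.875])))
E
```

```text
14.25 [ 665.84 -200.97  179.13] [ 0.36  0.64 -1.01]
(np.float64(189.8155146703317), np.float64(182.6070662428111))
```

View pics/p6.png

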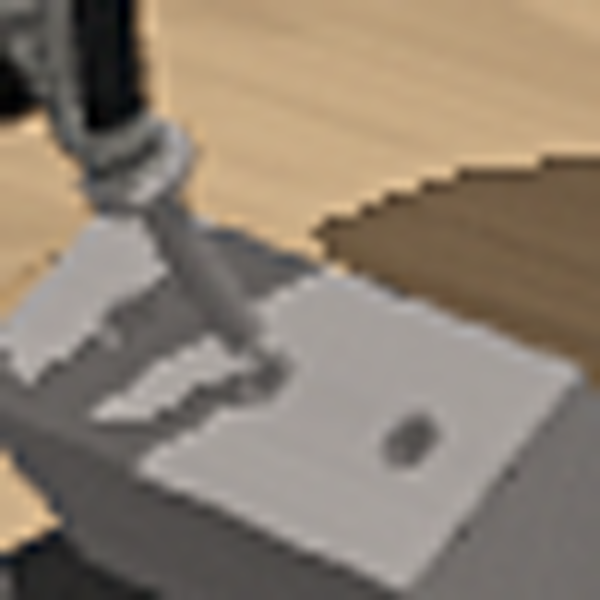

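Tip (190,183.8) agrees with the prediction. Advancing along the bore axis.

Request:
play_rows(plan=[[[-0.00107,0,0.00192],0],[[-0.00107,0,0.00192],0],[[-0.00107,0,0.00192],0],[[-0.00107,0,0.00192],0],[[-0.00107,0,0.00192],0],[[-0.00107,0,0.00192],0],[[-0.00107,0,0.00192],0],[[-0.00107,0,0.00192],0],[[-0.00107,0,0.00192],0],[[-0.00107,0,0.00192],0]])

```text
time_s: 15.55
ee_pos: [655.1, -200.6, 159.4]
tcp_rot: [0.0, 1.0, -0.014, 0.0]
contact_force: [4.8, -0.3, -0.9]
finger_gap: 19.5
```

Request:
play_rows(plan=[[[-0.00087,0,0.00157],0],[[-0.00087,0,0.00157],0],[[-0.00087,0,0.00157],0],[[-0.00087,0,0.00157],0],[[-0.00087,0,0.00157],0],[[-0.00087,0,0.00157],0],[[-0.00087,0,0.00157],0],[[-0.00087,0,0.00157],0],[[-0.00087,0,0.00157],0],[[-0.00087,0,0.00157],0]])

```text
time_s: 16.8
ee_pos: [646.5, -200.4, 143.8]
tcp_rot: [0.0, 1.0, -0.014, 0.0]
contact_force: [6.7, -0.3, -1.3]
finger_gap: 18.8
```

Request:
play_rows(plan=[[[-0.0004,0,0.0007],0],[[-0.0004,0,0.0007],0],[[-0.0004,0,0.0007],0],[[-0.0004,0,0.0007],0],[[-0.0004,0,0.0007],0],[[-0.0004,0,0.0007],0],[[-0.0004,0,0.0007],0],[[-0.0004,0,0.0007],0],[[0,0,0],0],[[0,0,0],0]])

```text
time_s: 18.05
ee_pos: [645.6, -200.6, 140.6]
tcp_rot: [0.001, 1.0, -0.014, 0.003]
contact_force: [10.3, 1.4, 17.9]
finger_gap: 19.0
```

It stops at about 31 mm depth with about 21 N along the axis, so the mid bore is a shallow one. Withdrawing and moving to the left bore.

Request:
play_rows(plan=[[[0.0022,0,-0.0039],0],[[0.0024,0,-0.0044],0],[[0.0024,0,-0.0044],0],[[0.0024,0,-0.0044],0],[[0.0024,0,-0.0044],0],[[0.0024,0,-0.0044],0],[[0.0024,0,-0.0044],0],[[0.0024,0,-0.0044],0],[[0.0024,0,-0.0044],0],[[0.0024,0,-0.0044],0]])

```text
time_s: 19.3
ee_pos: [667.0, -200.9, 181.9]
tcp_rot: [-0.0, 1.0, -0.014, -0.0]
contact_force: [0.9, -0.5, -2.5]
finger_gap: 18.9
```

Request:
play_rows(plan=[[[0,-0.0063,0],0],[[0,-0.0063,0],0],[[0,-0.0063,0],0],[[0,-0.0063,0],0],[[0,-0.0062,0],0],[[0,-0.0062,0],0],[[0,-0.0062,0],0],[[0,-0.0062,0],0],[[0,0,0],0],[[0,0,0],0]])

```text
time_s: 20.55
ee_pos: [668.3, -151.0, 181.7]
tcp_rot: [0.0, 1.0, -0.014, 0.0]
contact_force: [0.1, 0.4, -0.8]
finger_gap: 19.0
```

```bash
python3 - <<'E'
from bench import status,snapshot
from h import *;import cv2
np.set_printoptions(precision=2,suppress=True)
s=status.read_state();print(s["time_s"],s["ee_pos"],s["contact_force"])
S=snapshot("scene");a=S["color"][:,:,::-1]
cv2.imwrite("pics/p7.png",cv2.resize(a[155:205,170:220],(600,600),interpolation=2))
g=s["ee_pos"]+[0,0,18.7];u=np.array([.485,-.01,.875]);m=np.array([611.8,-150.9,95])
k=(g-m)@u;print("along",k-104,"lateral",g-m-k*u, "tip px",proj(S,g-104*u),"mouth",proj(S,m))
E
```

```text
20.55 [ 668.29 -151.    181.68] [ 0.06  0.42 -0.78]
along 15.603713607601108 lateral [-1.52  1.1   0.73] tip px (np.float64(202.3034939404819), np.float64(186.66229695081654)) mouth (np.float64(203.8077175179285), np.float64(190.25477139257853))
```

View pics/p7.png

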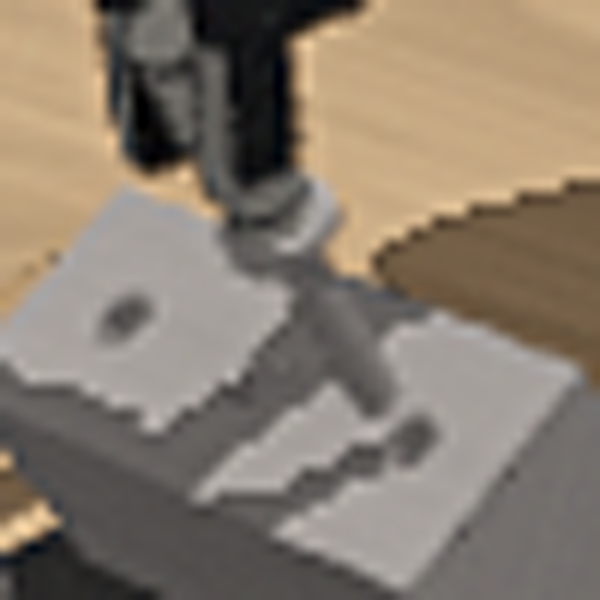

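Request:
play_rows(plan=[[[-0.00097,0,0.00175],0],[[-0.00097,0,0.00175],0],[[-0.00097,0,0.00175],0],[[-0.00097,0,0.00175],0],[[-0.00097,0,0.00175],0],[[-0.00097,0,0.00175],0],[[-0.00097,0,0.00175],0],[[-0.00097,0,0.00175],0],[[-0.00097,0,0.00175],0],[[-0.00097,0,0.00175],0]])

```text
time_s: 21.85
ee_pos: [658.5, -150.6, 164.1]
tcp_rot: [-0.0, 1.0, -0.014, -0.0]
contact_force: [-0.5, 0.8, -1.6]
finger_gap: 19.3
```

Request:
play_rows(plan=[[[-0.00087,0,0.00157],0],[[-0.00087,0,0.00157],0],[[-0.00087,0,0.00157],0],[[-0.00087,0,0.00157],0],[[-0.00087,0,0.00157],0],[[-0.00087,0,0.00157],0],[[-0.00087,0,0.00157],0],[[-0.00087,0,0.00157],0],[[-0.00087,0,0.00157],0],[[-0.00087,0,0.00157],0]])

```text
time_s: 23.1
ee_pos: [650.0, -150.5, 148.4]
tcp_rot: [0.0, 1.0, -0.014, 0.0]
contact_force: [3.4, -0.6, -0.3]
finger_gap: 19.1
```

Inside at about 22 mm depth with little force. Continuing in smaller steps past 32 mm.

Request:
play_rows(plan=[[[-0.00058,0,0.00105],0],[[-0.00058,0,0.00105],0],[[-0.00058,0,0.00105],0],[[-0.00058,0,0.00105],0],[[-0.00058,0,0.00105],0],[[-0.00058,0,0.00105],0],[[-0.00058,0,0.00105],0],[[-0.00058,0,0.00105],0],[[-0.00058,0,0.00105],0],[[0,0,0],0]])

```text
time_s: 24.35
ee_pos: [644.9, -150.3, 139.0]
tcp_rot: [0.0, 1.0, -0.014, 0.0]
contact_force: [5.6, -1.1, -2.9]
finger_gap: 19.3
```

Request:
play_rows(plan=[[[-0.0005,0,0.0009],0],[[-0.0005,0,0.0009],0],[[-0.0005,0,0.0009],0],[[-0.0005,0,0.0009],0],[[-0.0005,0,0.0009],0],[[-0.0005,0,0.0009],0],[[0,0,0],0],[[0,0,0],0],[[0,0,0],0],[[0,0,0],0]])

```text
time_s: 25.6
ee_pos: [642.3, -150.3, 133.8]
tcp_rot: [0.0, 1.0, -0.014, 0.001]
contact_force: [8.3, -1.1, -2.1]
finger_gap: 19.2
```

This is the deep bore: about 39 mm with no axial resistance. Continuing towards the collar, easing the side load slightly.

Request:
play_rows(plan=[[[-0.0008,0,0.00157],0],[[-0.0008,0,0.00157],0],[[-0.0008,0,0.00157],0],[[-0.0008,0,0.00157],0],[[-0.0008,0,0.00157],0],[[-0.0008,0,0.00157],0],[[-0.0008,0,0.00157],0],[[-0.0008,0,0.00157],0],[[-0.0008,0,0.00157],0],[[-0.0008,0,0.00157],0]])

```text
time_s: 26.85
ee_pos: [636.1, -150.3, 119.4]
tcp_rot: [0.0, 1.0, -0.014, 0.003]
contact_force: [14.1, 2.4, 9.1]
finger_gap: 19.0
```

Request:
play_rows(plan=[[[-0.0004,0,0.0007],0],[[-0.0004,0,0.0007],0],[[-0.0004,0,0.0007],0],[[-0.0004,0,0.0007],0],[[-0.0004,0,0.0007],0],[[0,0,0],0],[[0,0,0],0],[[0,0,0],0],[[0,0,0],0],[[0,0,0],0]])

```text
time_s: 28.1
ee_pos: [635.0, -150.3, 116.8]
tcp_rot: [0.001, 1.0, -0.014, 0.004]
contact_force: [14.6, 1.8, 16.3]
finger_gap: 19.0
```

```bash
python3 - <<'E'
from bench import status,snapshot
from h import *;import cv2
s=status.read_state();print(s["ee_pos"],s["contact_force"],s["torque"])
S=snapshot("scene");a=S["color"][:,:,::-1];w=snapshot("wrist")["color"][:,:,::-1]
cv2.imwrite("pics/p8.png",np.hstack([cv2.resize(a[160:205,180:225],(450,450),interpolation=2),cv2.resize(w[190:330,190:299],(350,450),interpolation=2)]))
E
```

```text
[ 635.02809427 -150.31737645  116.81150467] [14.57720003  1.82681272 16.25105261] [ 0.55946357 -2.15669535 -0.04756938]
```

View pics/p8.png

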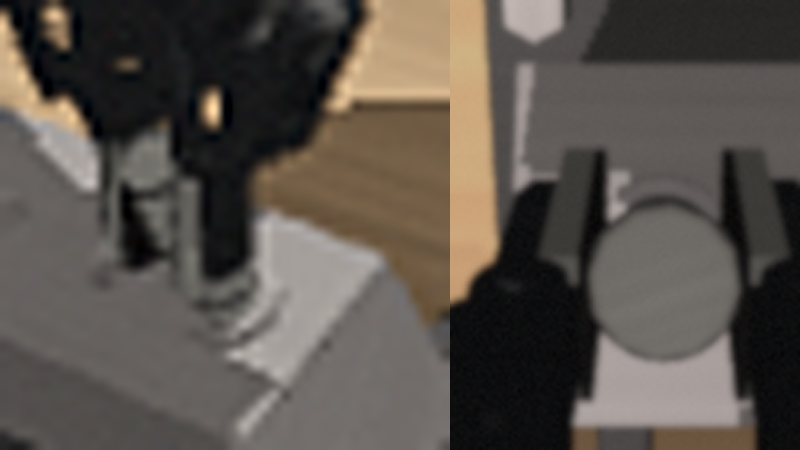

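The collar looks down on, or very near, the face, with about 21 N axial. Releasing and checking that it sits.

Request:
play_rows(plan=[[[0.001,0,0],0],[[0,0,0],0],[[0,0,0],0],[[0,0,0],0],[[0,0,0],0],[[0,0,0],0],[[0,0,0],0],[[0,0,0],0],[[0,0,0],0],[[0,0,0],0]], gripper=100)

```text
time_s: 29.45
ee_pos: [632.7, -149.9, 114.4]
tcp_rot: [-0.0, 1.0, -0.014, 0.0]
contact_force: [-1.0, -0.3, 0.4]
finger_gap: 85.2
```

Request:
play_rows(plan=[[[0,0,-0.012],0],[[0,0,-0.02],0],[[0,0,-0.02],0],[[0,0,-0.02],0],[[0,0,-0.02],0],[[0,0,-0.02],0],[[0,0,-0.02],0],[[0,0,0],0],[[0,0,0],0],[[0,0,0],0]])

```text
time_s: 30.7
ee_pos: [632.3, -149.8, 245.6]
tcp_rot: [-0.0, 1.0, -0.014, -0.001]
contact_force: [0.3, 0.6, 0.2]
finger_gap: 85.5
```

```bash
python3 - <<'E'
from bench import status,snapshot
from h import *;import cv2,pickle
s=status.read_state();print(s["time_s"],s["ee_pos"],s["contact_force"],s["finger_gap"])
S=snapshot("scene");W=snapshot("wrist");T=snapshot("top")
pickle.dump((s,S,W,T),open("d9.pkl","wb"))
m=np.array([611.8,-150.9,95]);u=np.array([.485,-.01,.875])
for n,d in(("S",S),("W",W)): print(n,[np.round(proj(d,m+k*u),1) for k in(0,6,66)])
a=S["color"][:,:,::-1];w=W["color"][:,:,::-1]
cv2.imwrite("pics/p9.png",np.hstack([cv2.resize(a[160:205,180:225],(400,400),interpolation=2),cv2.resize(w[140:320,166:346],(400,400),interpolation=2)]))
E
```

```text
30.7 [ 632.28428209 -149.79724972  245.61335475] [0.31639173 0.6437377  0.21630919] 85.48640207430068
S [array([203.8, 190.3]), array([203., 189.]), array([194.4, 175.8])]
W [array([258.5, 201.9]), array([258.5, 200.8]), array([258.8, 186.5])]
```

View pics/p9.png

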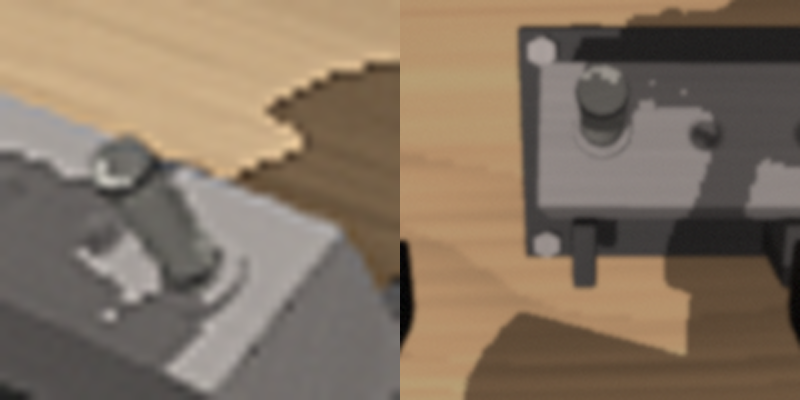

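The pin stands in the left bore. As a seating check I'll touch the handle's top with closed fingers; if seated, its upper edge should be at z ≈ 157–158.

Request:
play_rows(plan=[[[0.002,0.0004,0],0],[[0.002,0.0004,0],0],[[0.002,0.0004,0],0],[[0.0025,0,0],0],[[0,0,0],0],[[0,0,0.015],0],[[0,0,0.02],0],[[0,0,0.02],0],[[0,0,0.02],0],[[0,0,0.005],0]], gripper=0)

```text
time_s: 32.1
ee_pos: [640.1, -151.0, 164.4]
tcp_rot: [-0.0, 1.0, -0.014, -0.001]
contact_force: [-0.4, -0.7, 0.1]
finger_gap: 0.0
```

Request:
play_rows(plan=[[[0,0,0.0006],0],[[0,0,0.0006],0],[[0,0,0.0006],0],[[0,0,0.0006],0],[[0,0,0.0006],0],[[0,0,0.0006],0],[[0,0,0.0006],0],[[0,0,0.0006],0],[[0,0,0.0006],0],[[0,0,0],0]])

```text
time_s: 33.35
ee_pos: [641.1, -151.3, 161.0]
tcp_rot: [-0.0, 1.0, -0.014, -0.0]
contact_force: [-0.2, -0.8, -0.1]
finger_gap: 0.3
```

Request:
play_rows(plan=[[[0,0,0.0005],0],[[0,0,0.0005],0],[[0,0,0.0005],0],[[0,0,0.0005],0],[[0,0,0.0005],0],[[0,0,0.0005],0],[[0,0,0.0005],0],[[0,0,0],0],[[0,0,0],0],[[0,0,0],0]])

```text
time_s: 34.6
ee_pos: [641.1, -151.4, 157.5]
tcp_rot: [-0.0, 1.0, -0.014, 0.0]
contact_force: [-0.4, -0.2, -0.1]
finger_gap: -0.1
```

Request:
play_rows(plan=[[[0,0,0.0004],0],[[0,0,0.0004],0],[[0,0,0.0004],0],[[0,0,0.0004],0],[[0,0,0.0004],0],[[0,0,0],0],[[0,0,0],0],[[0,0,0],0],[[0,0,0],0],[[0,0,0],0]])

```text
time_s: 35.85
ee_pos: [641.2, -151.4, 155.6]
tcp_rot: [0.0, 1.0, -0.014, 0.0]
contact_force: [0.4, -0.2, 5.3]
finger_gap: -0.3
```

Request:
play_rows(plan=[[[0,0,0.0004],0],[[0,0,0.0004],0],[[0,0,0.0004],0],[[0,0,0],0],[[0,0,0],0],[[0,0,0],0],[[0,0,0],0],[[0,0,0],0],[[0,0,0],0],[[0,0,0],0]])

```text
time_s: 37.1
ee_pos: [641.7, -151.5, 155.1]
tcp_rot: [0.0, 1.0, -0.014, 0.001]
contact_force: [0.4, 0.0, 11.7]
finger_gap: -0.0
```

The contact is stiff at z ≈ 155.5, so the pin is seated. Retreating for a last look.

Request:
play_rows(plan=[[[0,0,-0.005],0],[[0,0,-0.015],0],[[0,0,-0.02],0],[[0,0,-0.02],0],[[0,0,-0.02],0],[[0,0,-0.02],0],[[0,0,-0.02],0],[[0,0,0],0],[[0,0,0],0],[[0,0,0],0]])

```text
time_s: 38.35
ee_pos: [640.7, -151.2, 273.5]
tcp_rot: [-0.0, 1.0, -0.014, -0.001]
contact_force: [0.1, 0.2, 0.4]
finger_gap: 0.2
```

```bash
python3 - <<'E'
from bench import status,snapshot,ctrl
import cv2,numpy as np,pickle
s=status.read_state();print(s["time_s"],s["ee_pos"],s["contact_force"])
a=snapshot("scene")["color"][:,:,::-1]
_,S0,_,_=pickle.load(open("d9.pkl","rb"))
b=S0["color"][:,:,::-1]
D=cv2.absdiff(a,b).max(2);ref=pickle.load(open("d0.pkl","rb"))["scene"]["color"][:,:,::-1]
print("pin area diff vs before press",D[170:200,185:215].mean())
for n,(x0,x1,y0,y1) in dict(bottle=(183,216,222,280),tin=(383,428,250,300),driver=(135,168,180,205)).items():
    print(n,cv2.absdiff(a,ref)[y0:y1,x0:x1].mean())
cv2.imwrite("pics/p10.png",cv2.resize(a[130:240,130:260],(780,560),interpolation=2))
E
```

```text
38.35 [ 640.71215693 -151.22249769  273.47137952] [0.11892388 0.24323492 0.36025549]
pin area diff vs before press 12.032222222222222
bottle 2.92302333681644
tin 2.8142222222222224
driver 29.017777777777777
```

```bash
python3 -c "
from bench import ctrl;print(ctrl.finish_job())"
```

```text
the job is handed in; nothing more can be done
None
```

The gauge pin is standing in the left bore (casting's +y end), the deep one, with its collar down on the face. I handed the job in at 38.4 s of the 72 s allowed; no verdict is reported.

- **Getting the tilt:** the tool can only point straight down, so I tilted the pin to about 28° in the pads by levering its shaft on the rim of the stand's hole.
- **Probing:** the middle bore stopped the pin at about 31 mm with about 21 N along the axis. The left bore let it run on past 39 mm with almost no axial force. It then came up solid at about 21 N, near the full 60 mm. I did not probe the right bore.
- **Seating check:** after letting go, I pressed the handle's top with closed fingers. It was solid at z ≈ 155.5 mm, against about 157.6 mm expected for a seated pin, so the collar is home within the measuring error. In the wrist view the handle's top was about 4 pixels off its predicted place. I put that down to clearance in the bore and the camera calibration.
- **Bystanders:** the bottle and tin look unchanged from the first image. The image patch around the screwdriver did change. I attribute that to the arm's shadow, since the arm only passed well above it and nothing touched it, but that is not confirmed.
- **Unseen last picture:** I had reached the limit of 12 pictures viewed, so the final image after the press was not viewed. The wrist force was about zero with the arm clear.

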